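Restock the globe lamp case at the parts counter

ROBOT

A 6-joint arm with a two-finger parallel gripper is mounted at the origin on the work surface. World frame = base frame: x ahead of the robot, y to its left, z up, the work surface at z = 0. Lengths are in mm, angles in degrees, forces in N, time in s.
With the tool pointing down it reaches from about 350 to 850 mm from the base axis. Payload 8.1 kg.
Tool frame: the origin (TCP) lies between the finger pads; the fingertips stand 22 mm ahead of it and the grasp point (between the pads) lies 3 mm ahead of it; z points along the fingers, y is the line along which they close (so a half turn about z gives the same grasp; the last joint's range is limited). The gripper opens to 85 mm and grips with 20 to 120 N. Pads are 22 mm wide; open, the fingers measure 114 mm over their backs; the gripper's body (76 mm by 85 mm) begins 54 mm behind the grasp point. The pads swing forward as they close: fully open they stand 13 mm farther back than shut.
Start: joints at [-68.09, 7.471, 85.268, -0, 87.261, -4.893], TCP at [270.574, -535.533, 253.292] pointing down, gripper open.
Joint ranges: [-169.43, 169.43], [-51.17, 129.36], [1.28, 143.12], [-76.62, 256.62], [0, 156.53], [-152.29, 152.29]. Speed limits (degrees/s): [136.94, 136.94, 159.86, 180, 180, 180].

INTERFACE

Orientations are given as [roll, pitch, yaw] about the fixed x, y, z axes, in that order (R = Rz(yaw) Ry(pitch) Rx(roll)).
In Python, from bench import r, vision gives the robot as it stands.
- The arm moves only by the tool step_arm, never from a script. Its argument "targets" is a list that holds one entry, the list of rows, each a list of 6 numbers: the shift along the world's x, y, z in mm, then the turn, a rotation vector about the world's x, y, z in rad. In form: [[[x, y, z, rx, ry, rz], ...]]. A call has 1 to 12 rows; each row is the pose to reach, as a shift and turn from the pose commanded when the call began; what a row does not reach only later rows make up. A row lasts 1/12 s, in which the tool goes at most 41.7 mm and 7.16 degrees, less where a joint would pass 70% of its speed; a pose out of reach is approached as far as the arm can. A call with a gripper value outside its range is refused whole. "fingers" is the gripper's target within -1 to 1 (shut at 1, half-way at 0, fully open at -1), set as the call begins (left out, the last holds). The fingers move at their own pace and stop on an object; "newtons" is the grip in N (left out, the last holds). Time passes only in rows, so rows that repeat a pose let the fingers close. It gives the time, the measured TCP pose, the force, the opening and the grip force at its end, in the units of the state.
- r.sense(): the state, without advancing time (a new reading comes with each control period).
- vision.snapshot(name): name is "scene" or "top" or "wrist"; returns a dict with "img" (480x640x3 uint8, blue, green, red), "mtx" (3x3 intrinsics, pixels), "eye" and "attitude" of the camera in the world. Camera axes: x right, y up, looking along -z (the intrinsics and any distortion apply to the point x, -y, -z); pixel columns grow to the right and rows downward; lengths in mm; the calibration is good to about 2 mm. A picture is of the moment at which its call begins. There is no depth.
- r.hand_in(): hands the job in; it is judged then, once.
The state is a dict: "time": time; "joint_pos": joint angles; "qd": joint speeds; "joint_efforts": joint torques, N m; "tool_pos": TCP position; "tcp_rot": TCP orientation; "ft_force": force on the tool from outside, world axes, zero at the start; "wrist_torque": the same for the moment, N m; "finger_gap": finger opening in mm; "grip_force": force on a finger pad.
Only numpy, scipy, OpenCV 4.12 (cv2) and the standard library are available. Lean on these libraries where they do the work, as an engineer would, in place of code of your own. Each camera call takes 0.05 s, during which the arm holds its last target. There are 200 camera calls.

TASK

Press the red-knobbed lever down so that the lid of the lamp case stays raised, take the one faulty lamp with the blackened globe out of the tray and put it in the red returns box, and set every orange lamp that stands on the desk gently into a free dimple of the tray, fully home, upright and one to a dimple, beside the orange ones already there. When all that is done, lift the lever again so that the lid closes. The lamps are glass: do not drop them into the case or the box, nor press them hard into the tray; leave everything else on the desk where it is.

Things in the scene. Friction and masses are not known exactly. Their poses are not given: they have to be found in the camera images.
- lamp1_cap (a point): good globe lamp, 75 mm tall, stood cap up: orange glass globe of 45 mm diameter with a flat 34 mm foot at the bottom, and on top a plain steel cap, a cylinder 20 mm in diameter from 36 to 75 mm above the foot, which is the place to grip; 45 g. This point is on the axis, 59 mm above the foot; z points up through the cap. It is missing in some starts
- lamp2_cap (a point): good lamp like lamp1, the same point. It is missing in some starts
- lamp3_cap (a point): good lamp like lamp1, the same point. It is missing in some starts
- lamp4_cap (a point): good lamp like lamp1, the same point. It is missing in some starts
- lamp5_cap (a point): good lamp like lamp1, the same point. It is missing in some starts
- lamp6_cap (a point): good lamp like lamp1, the same point. It is missing in some starts
- faulty_cap (a point): the one faulty globe lamp, 75 mm tall, stood cap up: blackened glass globe of 45 mm diameter with a flat 34 mm foot at the bottom, and on top a plain steel cap, a cylinder 20 mm in diameter from 36 to 75 mm above the foot, which is the place to grip; 45 g. This point is on the axis, 59 mm above the foot; z points up through the cap
- case: fixed storage case, origin under its centre: grey tray 172 (x) x 240 (y) mm, top 34 mm high, with 6 round dimples (pocket0, 1, 2 at x = -32 and y = 64, 0, -64 mm; pocket3, 4, 5 at x = 32 and the same y; floors 20 mm above the desk); a clear hooded lid 74 mm deep hinged along its far (+x) edge, on its right (-y) side the lid-lift lever on a blue bracket 94 mm high
- pocket0 (a point): centre of the floor of a dimple, 52 mm wide and 14 mm deep (60 mm at its bevelled mouth); z up, axes as the case. A seated lamp stands on this floor, its cap point 59 mm above. The tray rides on springs: it gives way downwards, up to 8 mm, from about 5 N of push, then about 1.5 N per mm
- pocket1 (a point): floor centre of another dimple, like pocket0
- pocket2 (a point): floor centre of another dimple, like pocket0
- pocket3 (a point): floor centre of another dimple, like pocket0
- pocket4 (a point): floor centre of another dimple, like pocket0
- pocket5 (a point): floor centre of another dimple, like pocket0
- lever_knob (a point): centre of the lever's red knob, a cylinder 22 mm in diameter and 26 mm long lying along the case's y; can be pressed from above or pinched by its two ends. The lever, 135 mm long, turns about an axis along the case's y through x = 30, z = 80 mm of the case, in the plane y = -150 mm, knob towards -x: the knob is 126 mm above the desk when up and 34 mm when down
- lever (a joint): lever angle: 0 up (lid shut), 0.70 fully down (lid raised); linked to the lid, 2.7 times its angle. The lid's weight tips over at about 0.38: beyond that it keeps the lever down by itself and the lid stays open; lifted back past it, the lid falls shut by itself, damped, and takes the lever up. Takes about 5 to 10 N at the knob either way
- lid (a joint): lid angle: 0 shut, 1.89 fully raised (it then leans back beyond the far edge of the case, clear of the tray)
- returns: loose red open box for returns, 120 x 120 x 42 mm outside, walls and floor 4 mm thick; origin at the centre of its underside; 0.35 kg
- oil_filter: white oil filter can, 74 mm diameter, 90 mm high, origin at the centre of its underside; a bystander, leave it alone
- carton_y: yellow carton 90 x 70 x 75 mm, origin at the centre of its underside; a bystander, leave it alone
- carton_g: green carton 110 x 60 x 60 mm, origin at the centre of its underside; a bystander, leave it alone
- mug: white mug, 76 mm diameter, 90 mm high, origin at the centre of its underside; a bystander, leave it alone
- marker: lilac marker pen 105 x 26 x 18 mm, origin at the centre of its underside; a bystander, leave it alone
- tape: roll of brown tape, 96 mm diameter, 45 mm high, origin at the centre of its underside; a bystander, leave it alone
Things that resemble listed ones, but are neither listed nor needed, are in the scene too. Leave any pink look-alike of the part that bears lamp1_cap alone.

How it is judged (in metres and radians):
On the way, in this order (a step that is already met when the one before it is completed fails the run):
1. the lever is pressed down and the lid stays raised (value of joint lever above 0.6 rad and value of joint lid above 1.6 rad), for 0.2 s.
2. with the lid raised, every orange lamp stands in a dimple of its own and the faulty lamp is in the returns box, all let go (z of lamp1_cap in the frame of pocket0 between 0.053 and 0.064 m and horizontal distance between each of lamp1_cap, lamp2_cap, lamp3_cap, lamp4_cap, lamp5_cap, lamp6_cap and case below 0.1 m and angle between each of lamp1_cap, lamp2_cap, lamp3_cap, lamp4_cap, lamp5_cap, lamp6_cap's own z axis and vertical below 0.12 rad and contact force between the fingers and lamp1 below 0.1 N and z of lamp2_cap in the frame of pocket0 between 0.053 and 0.064 m and contact force between the fingers and lamp2 below 0.1 N and z of lamp3_cap in the frame of pocket0 between 0.053 and 0.064 m and contact force between the fingers and lamp3 below 0.1 N and z of lamp4_cap in the frame of pocket0 between 0.053 and 0.064 m and contact force between the fingers and lamp4 below 0.1 N and z of lamp5_cap in the frame of pocket0 between 0.053 and 0.064 m and contact force between the fingers and lamp5 below 0.1 N and z of lamp6_cap in the frame of pocket0 between 0.053 and 0.064 m and contact force between the fingers and lamp6 below 0.1 N and x of faulty in the frame of returns between -0.058 and 0.058 m and y of faulty in the frame of returns between -0.058 and 0.058 m and z of faulty in the frame of returns below 0.04 m and contact force between the fingers and faulty below 0.1 N and value of joint lid above 1.4 rad), for 0.2 s.
At the end, for the whole second after the job is handed in: Lid shut (0.06 rad), lever up (0.03 rad); each orange lamp upright (0.12 rad) in a dimple, foot within 5 mm of its floor; faulty lamp inside the returns box (its foot within 58 mm of the middle in x and y, below 40 mm over the underside); all at rest (z of lamp1_cap in the frame of pocket0 between 0.053 and 0.064 m and horizontal distance between each of lamp1_cap, lamp2_cap, lamp3_cap, lamp4_cap, lamp5_cap, lamp6_cap and case below 0.1 m and angle between each of lamp1_cap, lamp2_cap, lamp3_cap, lamp4_cap, lamp5_cap, lamp6_cap's own z axis and vertical below 0.12 rad and z of lamp2_cap in the frame of pocket0 between 0.053 and 0.064 m and z of lamp3_cap in the frame of pocket0 between 0.053 and 0.064 m and z of lamp4_cap in the frame of pocket0 between 0.053 and 0.064 m and z of lamp5_cap in the frame of pocket0 between 0.053 and 0.064 m and z of lamp6_cap in the frame of pocket0 between 0.053 and 0.064 m and x of faulty in the frame of returns between -0.058 and 0.058 m and y of faulty in the frame of returns between -0.058 and 0.058 m and z of faulty in the frame of returns below 0.04 m and value of joint lid below 0.06 rad and value of joint lever below 0.03 rad and linear speed of each of faulty, lamp1, lamp2, lamp3, lamp4, lamp5, lamp6 below 0.03 m/s); the robot touches nothing.
It fails at once if a lamp is pressed or knocked against the case with more than 15 N (contact force between any of lamp1, lamp2, lamp3, lamp4, lamp5, lamp6, faulty and case above 15 N).
It fails at once if a lamp is dropped into the case or the returns box from more than about 40 mm (falls there faster than 0.9 m/s, not held) ((horizontal distance between lamp1_cap and case below 0.12 m and linear speed of lamp1 above 0.9 m/s and contact force between the fingers and lamp1 below 0.1 N) or (horizontal distance between lamp1_cap and returns below 0.12 m and linear speed of lamp1 above 0.9 m/s and contact force between the fingers and lamp1 below 0.1 N) or (horizontal distance between lamp2_cap and case below 0.12 m and linear speed of lamp2 above 0.9 m/s and contact force between the fingers and lamp2 below 0.1 N) or (horizontal distance between lamp2_cap and returns below 0.12 m and linear speed of lamp2 above 0.9 m/s and contact force between the fingers and lamp2 below 0.1 N) or (horizontal distance between lamp3_cap and case below 0.12 m and linear speed of lamp3 above 0.9 m/s and contact force between the fingers and lamp3 below 0.1 N) or (horizontal distance between lamp3_cap and returns below 0.12 m and linear speed of lamp3 above 0.9 m/s and contact force between the fingers and lamp3 below 0.1 N) or (horizontal distance between lamp4_cap and case below 0.12 m and linear speed of lamp4 above 0.9 m/s and contact force between the fingers and lamp4 below 0.1 N) or (horizontal distance between lamp4_cap and returns below 0.12 m and linear speed of lamp4 above 0.9 m/s and contact force between the fingers and lamp4 below 0.1 N) or (horizontal distance between lamp5_cap and case below 0.12 m and linear speed of lamp5 above 0.9 m/s and contact force between the fingers and lamp5 below 0.1 N) or (horizontal distance between lamp5_cap and returns below 0.12 m and linear speed of lamp5 above 0.9 m/s and contact force between the fingers and lamp5 below 0.1 N) or (horizontal distance between lamp6_cap and case below 0.12 m and linear speed of lamp6 above 0.9 m/s and contact force between the fingers and lamp6 below 0.1 N) or (horizontal distance between lamp6_cap and returns below 0.12 m and linear speed of lamp6 above 0.9 m/s and contact force between the fingers and lamp6 below 0.1 N) or (horizontal distance between faulty_cap and case below 0.12 m and linear speed of faulty above 0.9 m/s and contact force between the fingers and faulty below 0.1 N) or (horizontal distance between faulty_cap and returns below 0.12 m and linear speed of faulty above 0.9 m/s and contact force between the fingers and faulty below 0.1 N)).
It fails at once if a bystander is moved by more than 30 mm (distance of any of oil_filter, carton_y, carton_g, mug, marker, tape from where it was at the start of the episode above 0.03 m).
Of lamp5, lamp6 only 1 to 2 are there at a start; the rules pass over those that are not, and their reading is None.
Of lamp1, lamp2, lamp3, lamp4 only 3 to 4 are there at a start; the rules pass over those that are not, and their reading is None.
At some moment in a run one of lamp1, lamp2, lamp3, lamp4, returns may be knocked a few centimetres aside while the robot is not near it.
It also fails if it takes over 210 s, if anything falls off the work surface, if the arm or the gripper's body presses on something with over 40 N, if the wrist force passes 120 N, or if a joint passes its speed limit or range.

## Working session

There is one attempt and no reset: what is moved stays moved. The work goes in short steps, Python scripts to look and compute and a tool call to move; the robot and the scene stay as the last step left them, time stands still between calls to the robot, and variables do not carry over. Pictures are saved under pics/ and viewed, at most 14 in all, crops included, and the job is handed in when it is done.

Besides the shell and the picture viewer there is one more tool, called after ">>>" as name(argument=value, ...) on one line, values as JSON. step_arm: Moves the arm, as the interface text tells. Its arguments: {"type":"object","properties":{"targets":{"type":"array"},"fingers":{"type":"number"},"newtons":{"type":"number"}},"required":["targets"]}

```bash
ls; mkdir -p pics; python3 - <<'E'
from bench import r,vision
import cv2
for n in("top","scene"):
    s=vision.snapshot(n);cv2.imwrite(f"pics/{n}0.png",s["img"]);print(n,s["mtx"],s["eye"],s["attitude"],[k for k in s])
print(r.sense())
E
```

```text
pics
top [[604.11799524   0.         322.10599934]
 [  0.         604.11799524 238.68739109]
 [  0.           0.           1.        ]] [ 448.15961086   -5.94934029 1647.38686592] [ 5.07186673e+00 -4.18859108e-02 -9.12730579e+01] ['img', 'mtx', 'eye', 'attitude']
scene [[559.36726713   0.         319.76621701]
 [  0.         559.36726713 241.72126553]
 [  0.           0.           1.        ]] [1479.49576531  176.95599702  871.3123312 ] [50.67714618  1.32186958 99.93351036] ['img', 'mtx', 'eye', 'attitude']
{'time': 0.1, 'joint_pos': array([-6.80910516e+01,  7.51167640e+00,  8.53257179e+01,  2.93099369e-04,
        8.72635125e+01, -4.89372784e+00]), 'qd': array([-0.07336166, -0.16105146, -0.03615811, -0.00751857,  0.07329864,
        0.00696607]), 'joint_efforts': array([ 1.27614345e-03, -5.70952713e+01, -5.01943803e+01, -1.38026344e-04,
        8.05507618e-03, -2.56146319e-05]), 'tool_pos': array([ 270.38359532, -535.0756015 ,  252.31431953]), 'tcp_rot': array([-1.79899486e+02, -8.89981021e-03,  2.68026542e+01]), 'ft_force': array([0.58757769, 0.06941354, 0.2071769 ]), 'wrist_torque': array([ 0.02801217,  0.02321697, -0.03392607]), 'grip_force': 0.0, 'finger_gap': 84.96388742528777}
```

View pics/top0.png

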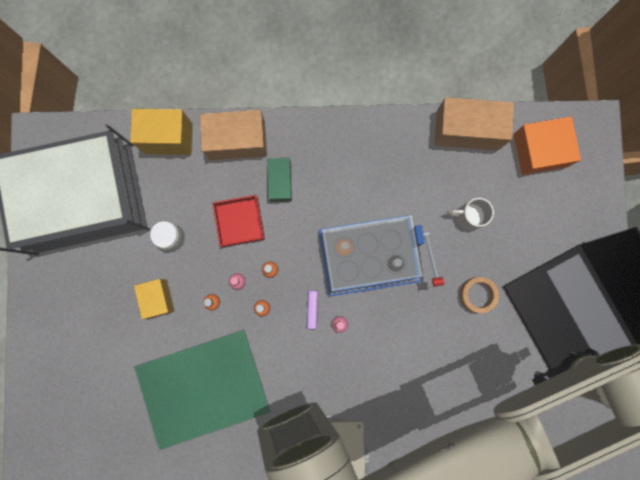

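View pics/scene0.png

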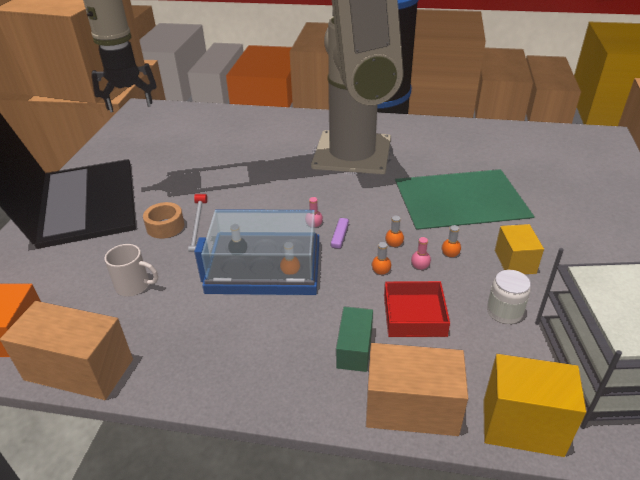

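The top view shows desk lamps (orange) at pixels (270,269), (262,308) and (211,301), and pink ones at (237,281) and (340,324). In the tray, an orange lamp is at (344,247) and the faulty one at (397,263). The knob is at (438,282) and the returns box at (239,221). The scene view agrees.

```bash
cat > h.py <<'E'
import numpy as np,cv2
from scipy.spatial.transform import Rotation as R
from bench import r,vision
def P(s,p):
    p=np.atleast_2d(np.asarray(p,float)); c=(p-s["eye"])@R.from_euler("xyz",s["attitude"],degrees=True).as_matrix()
    c=c*[1,-1,-1]; q=c@s["mtx"].T; return q[:,:2]/q[:,2:]
def B(s,uv,z):
    d=np.linalg.inv(s["mtx"])@[uv[0],uv[1],1]*[1,-1,-1]; d=R.from_euler("xyz",s["attitude"],degrees=True).as_matrix()@d
    return s["eye"]+d*(z-s["eye"][2])/d[2]
def blobs(img,h0,h1,smin=120,vmin=60,amin=20,box=None):
    h=cv2.cvtColor(img,cv2.COLOR_BGR2HSV)
    if h0<=h1: m=cv2.inRange(h,(h0,smin,vmin),(h1,255,255))
    else: m=cv2.inRange(h,(h0,smin,vmin),(180,255,255))|cv2.inRange(h,(0,smin,vmin),(h1,255,255))
    n,l,st,ce=cv2.connectedComponentsWithStats(m)
    o=[]
    for i in range(1,n):
        if st[i,4]>=amin:
            y,x=np.nonzero(l==i);c,rad=cv2.minEnclosingCircle(np.c_[x,y].astype(np.float32));o.append((ce[i].round(1),int(st[i,4]),np.round(c,1),round(rad,1),st[i,:4]))
    return o
def show(n,crop=None,f=1,name=None):
    s=vision.snapshot(n);i=s["img"]
    if crop: i=i[crop[1]:crop[3],crop[0]:crop[2]]
    cv2.imwrite("pics/"+name,cv2.resize(i,None,fx=f,fy=f,interpolation=cv2.INTER_CUBIC));return s
E
python3 - <<'E'
from h import *
s=vision.snapshot("top");h=cv2.cvtColor(s["img"],cv2.COLOR_BGR2HSV)
for p in [(262,308),(265,310),(237,281),(344,247),(397,263),(438,282),(368,243),(325,262),(239,221),(421,235)]: print(p,h[p[1],p[0]])
print("orange/red")
for b in blobs(s["img"],172,12,130,80):
    if b[1]<3000: print(b,B(s,b[2],15).round(1))
print("blue")
for b in blobs(s["img"],100,120,120,60): print(b)
E
```

```text
(262, 308) [102   7 196]
(265, 310) [ 10 164 197]
(237, 281) [173  87 203]
(344, 247) [105   6 158]
(397, 263) [102   8 159]
(438, 282) [  1 166 193]
(368, 243) [ 90   4 133]
(325, 262) [111  99  98]
(239, 221) [  1 166 204]
(421, 235) [109 143 169]
orange/red
(array([547., 145.]), 2810, array([546.5, 145. ]), 36.6, array([515, 117,  66,  57], dtype=int32)) [ 838.  -633.3   15. ]
(array([237.9, 220.6]), 1976, array([238., 221.]), 30.2, array([213, 196,  51,  51], dtype=int32)) [646.3 217.2  15. ]
(array([271.2, 269.7]), 100, array([269.6, 269.1]), 7.5, array([263, 262,  15,  15], dtype=int32)) [513.7 133.2  15. ]
(array([437.8, 281.3]), 70, array([437.9, 281.3]), 5.4, array([433, 278,  11,   8], dtype=int32)) [ 470.7 -319.9   15. ]
(array([213.4, 301.5]), 102, array([211.2, 301.7]), 7.4, array([206, 295,  13,  15], dtype=int32)) [429.6 291.4  15. ]
(array([263.4, 307.4]), 98, array([261.6, 307.8]), 7.4, array([255, 301,  15,  15], dtype=int32)) [410.3 156.2  15. ]
blue
(array([418.8, 234.5]), 106, array([418. , 234.9]), 9.1, array([415, 226,   9,  19], dtype=int32))
```

```bash
python3 - <<'E'
from h import *
show("top",(190,190,450,350),3,"topz.png")
E
```

```text
(no output)
```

View pics/topz.png

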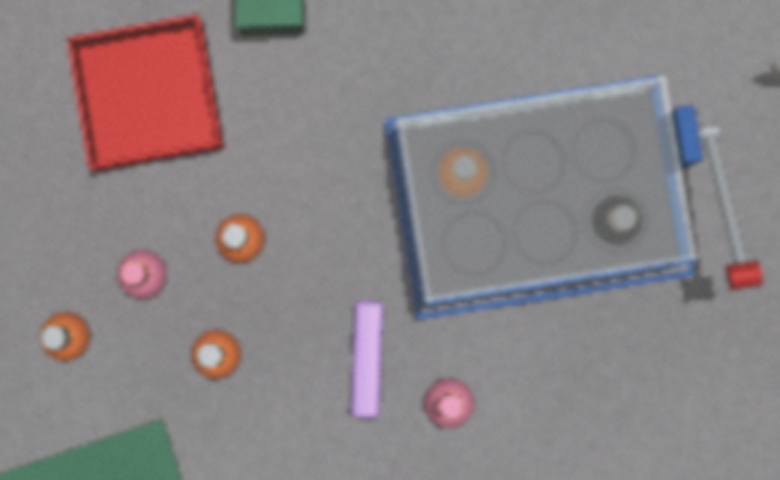

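The zoomed crop shows four free dimples at crop pixels (533,161), (604,149), (473,243) and (545,233). The tray's cap tops are at (465,167) for orange and (622,217) for faulty, and the knob is at (745,275). Next I fit the case pose.

```bash
cat > case.py <<'E'
from h import *
from scipy.optimize import least_squares
import json
s=vision.snapshot("top")
full=lambda p:np.array([189.67+p[0]/3,189.67+p[1]/3])
obs=[((32,0,34),(533,161)),((32,-64,34),(604,149)),((-32,64,34),(473,243)),((-32,0,34),(545,233)),((32,64,95),(465,167)),((-32,-64,95),(622,217)),((-97,-150,126),(745,275))]
L=np.array([o[0] for o in obs],float);U=np.array([full(o[1]) for o in obs])
W=lambda q,L:np.atleast_2d(L)@R.from_euler("z",q[2]).as_matrix().T+[q[0],q[1],0]
f=lambda q:(P(s,W(q,L))-U).ravel()
q=least_squares(f,[560,-130,.15]).x
print(q,np.rad2deg(q[2]));print(f(q).reshape(-1,2).round(2))
json.dump(list(q),open("case.json","w"))
for n,p in dict(p0=(-32,64,20),p1=(-32,0,20),p2=(-32,-64,20),p3=(32,64,20),p4=(32,0,20),p5=(32,-64,20),knobup=(-97,-150,126),knobdn=(30-127,-150,34)).items(): print(n,W(q,p).round(1))
for n,c in dict(A=(235,236),Bb=(209,356),C=(53,338),pk=(133,273),pk2=(451,406)).items(): print(n,B(s,full(c),75).round(1))
E
python3 case.py
```

```text
[ 5.44358412e+02 -1.35430926e+02  1.38977987e-01] 7.9628521093709885
[[-0.07  0.02]
 [-0.2   0.2 ]
 [ 0.29  0.12]
 [-0.07 -0.4 ]
 [-0.11  0.08]
 [ 0.74 -0.05]
 [-0.56  0.03]]
p0 [[503.8 -76.5  20. ]]
p1 [[ 512.7 -139.9   20. ]]
p2 [[ 521.5 -203.2   20. ]]
p3 [[567.2 -67.6  20. ]]
p4 [[ 576. -131.   20.]]
p5 [[ 584.9 -194.4   20. ]]
knobup [[ 469.1 -297.4  126. ]]
knobdn [[ 469.1 -297.4   34. ]]
A [513.4 132.2  75. ]
Bb [410.4 156.1  75. ]
C [428.9 290.5  75. ]
pk [483.3 221.   75. ]
pk2 [363.1 -51.4  75. ]
```

>>> step_arm(targets=[[[20,24,0,0,0,-0.033],[40,48,0,0,0,-0.066],[60,72,0,0,0,-0.1],[80,96,0,0,0,-0.133],[100,120,0,0,0,-0.166],[120,144,-10,0,0,-0.2],[140,168,-20,0,0,-0.233],[160,192,-30,0,0,-0.266],[180,216,-45,0,0,-0.3],[196,236,-60,0,0,-0.329],[196,236,-63,0,0,-0.329],[196,236,-63,0,0,-0.329]]], fingers=1, newtons=40)

```text
time: 1.25
tool_pos: [466.4, -297.8, 188.4]
tcp_rot: [-179.9, 0.1, 8.1]
ft_force: [-0.4, -1.1, 0.4]
finger_gap: 0.3
grip_force: 0.0
```

>>> step_arm(targets=[[[0,0,-14,0,0,0],[0,0,-26,0,0,0],[0,0,-37,0,0,0],[0,0,-48,0,0,0],[0,0,-59,0,0,0],[0,0,-70,0,0,0],[0,0,-81,0,0,0],[0,0,-91,0,0,0],[0,0,-101,0,0,0],[0,0,-110,0,0,0],[0,0,-118,0,0,0],[0,0,-119,0,0,0]]])

```text
time: 2.25
tool_pos: [465.4, -298.6, 68.9]
tcp_rot: [-179.8, 0.1, 7.9]
ft_force: [-0.8, 0.2, -1.4]
finger_gap: 0.2
grip_force: 0.0
```

>>> step_arm(targets=[[[0,0,0,0,0,0],[0,0,0,0,0,0],[0,0,0,0,0,0],[0,0,20,0,0,0],[-10,0,50,0,0,0],[-20,-20,80,0,0,0],[-40,-40,110,0,0,0],[-60,-50,130,0,0,0],[-60,-50,130,0,0,0]]], fingers=0)

```text
time: 3.0
tool_pos: [406.2, -353.7, 208.1]
tcp_rot: [179.5, -0.2, 7.8]
ft_force: [0.3, -0.0, 0.7]
finger_gap: 43.0
grip_force: 0.0
```

```bash
python3 - <<'E'
from h import *
s=show("scene",(150,150,480,400),2.4,"s1.png")
s=vision.snapshot("top")
for b in blobs(s["img"],172,12,130,80):
    if 40<b[1]<2500: print(b[1],b[2],b[3],B(s,b[2],15).round(1))
print(r.sense()["tool_pos"])
E
```

```text
1980 [238. 221.] 30.2 [646.3 217.2  15. ]
108 [343.8 246.8] 7.8 [569.6 -68.6  15. ]
97 [269.7 269.2] 7.4 [513.4 133.   15. ]
60 [431.  281.6] 5.2 [ 470.4 -301.3   15. ]
103 [211.2 301.7] 7.5 [429.6 291.4  15. ]
99 [261.8 307.7] 7.5 [410.6 155.7  15. ]
[ 406.80602553 -350.65636056  203.20552093]
```

View pics/s1.png

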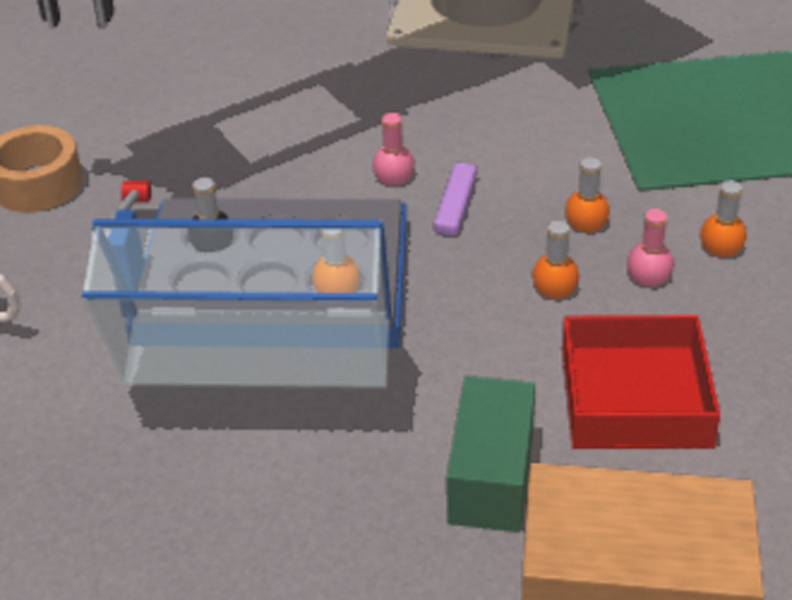

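Lid is raised, lever is down at (431,281.6), nothing else moved. Now the faulty lamp in pocket2.

>>> step_arm(targets=[[[20,25,0,0,0,0],[40,50,0,0,0,0],[60,75,0,0,0,0],[80,100,0,0,0,0],[100,125,0,0,0,0],[115,146,-10,0,0,0],[115,146,-25,0,0,0],[115,146,-45,0,0,0],[115,146,-65,0,0,0],[115,146,-65,0,0,0]]], fingers=0)

```text
time: 3.93
tool_pos: [518.7, -200.6, 130.1]
tcp_rot: [-179.7, 0.4, 8.0]
ft_force: [-0.8, 0.9, -1.3]
finger_gap: 42.5
grip_force: 0.0
```

```bash
python3 - <<'E'
from h import *
s=show("wrist",name="w1.png",f=1)
print(s["eye"],s["attitude"],r.sense()["tool_pos"]); print(P(s,[[521.5,-203.2,95],[521.5,-203.2,20],[512.7,-139.9,20]]))
E
```

```text
[ 596.98022526 -190.40565825  251.53723504] [-17.97650811   0.3430738  -81.9863203 ] [ 519.46961447 -201.283132    132.42850051]
[[329.83536394 293.84646339]
 [328.45609065 238.30939772]
 [221.91929901 237.93422199]]
```

View pics/w1.png

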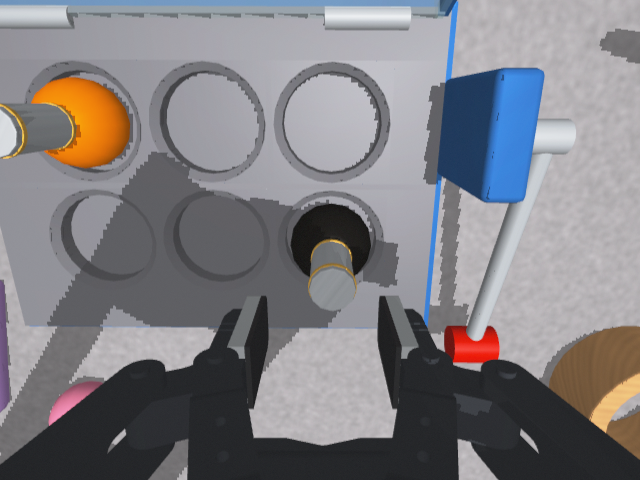

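The wrist view shows the faulty cap top at (332,290), where (330,294) was predicted, so the pose is good. Descend and grip.

>>> step_arm(targets=[[[0,-1,-15,0,0,0],[0,-1,-30,0,0,0],[0,-1,-43,0,0,0],[0,-1,-50,0,0,0],[0,-1,-53,0,0,0],[0,-1,-53,0,0,0],[0,-1,-53,0,0,0]]])

```text
time: 4.57
tool_pos: [521.9, -204.7, 83.9]
tcp_rot: [180.0, -0.0, 7.9]
ft_force: [-0.2, -0.4, 0.2]
finger_gap: 42.8
grip_force: 0.0
```

>>> step_arm(targets=[[[0,0,0,0,0,0],[0,0,0,0,0,0],[0,0,0,0,0,0],[0,0,0,0,0,0],[0,0,0,0,0,0],[0,0,0,0,0,0],[0,0,5,0,0,0],[0,0,15,0,0,0],[0,0,30,0,0,0],[0,0,50,0,0,0],[0,0,75,0,0,0],[0,0,100,0,0,0]]], fingers=1, newtons=25)

```text
time: 5.57
tool_pos: [520.9, -204.2, 184.2]
tcp_rot: [-179.9, 0.1, 8.0]
ft_force: [-1.2, -0.5, -1.2]
finger_gap: 19.1
grip_force: 25.9
```

>>> step_arm(targets=[[[-3,20,0,0,0,0],[-8,55,0,0,0,0],[-13,92,0,0,0,0],[-18,130,0,0,0,0],[-23,168,0,0,0,0],[-28,206,0,0,0,0],[-20,240,0,0,0,0],[0,265,0,0,0,0],[20,290,0,0,0,0],[40,313,0,0,0,0],[60,336,0,0,0,0],[80,360,0,0,0,0]]])

```text
time: 6.57
tool_pos: [602.2, 156.8, 183.8]
tcp_rot: [180.0, 0.0, 8.0]
ft_force: [-0.0, -1.0, -0.1]
finger_gap: 18.8
grip_force: 25.9
```

```bash
python3 - <<'E'
from h import *
print(r.sense()["tool_pos"],r.sense()["grip_force"])
s=vision.snapshot("top")
for b in blobs(s["img"],172,12,130,80):
    if 40<b[1]<2500: print(b,B(s,b[2],15).round(1))
E
```

```text
[602.16223121 156.79715155 183.78902813] 25.882229804992676
(array([227.3, 242.1]), 83, array([228.5, 243. ]), 8.6, array([220, 239,  18,   7], dtype=int32)) [586.9 243.6  15. ]
(array([343.7, 247.9]), 106, array([343.9, 246.6]), 7.7, array([337, 239,  15,  16], dtype=int32)) [570.1 -68.9  15. ]
(array([430.8, 282.1]), 58, array([431. , 281.6]), 5.2, array([426, 279,  11,   7], dtype=int32)) [ 470.4 -301.3   15. ]
```

>>> step_arm(targets=[[[15,20,0,0,0,0],[30,40,0,0,0,0],[42,58,-10,0,0,0],[42,58,-30,0,0,0],[42,58,-50,0,0,0],[42,58,-70,0,0,0],[42,58,-88,0,0,0],[42,58,-102,0,0,0],[42,58,-110,0,0,0],[42,58,-114,0,0,0],[42,58,-114,0,0,0],[42,58,-114,0,0,0]]])

```text
time: 7.62
tool_pos: [644.3, 213.6, 70.4]
tcp_rot: [-180.0, -0.1, 7.9]
ft_force: [0.0, -0.6, -0.7]
finger_gap: 19.4
grip_force: 25.9
```

>>> step_arm(targets=[[[0,0,0,0,0,0],[0,0,0,0,0,0],[0,0,0,0,0,0],[0,0,0,0,0,0],[0,0,10,0,0,0],[0,0,30,0,0,0],[0,0,55,0,0,0],[0,0,80,0,0,0],[-30,-25,100,0,0,0],[-60,-50,110,0,0,0],[-90,-70,110,0,0,0],[-90,-70,110,0,0,0]]], fingers=0)

```text
time: 8.62
tool_pos: [547.6, 140.4, 178.1]
tcp_rot: [179.9, 0.4, 7.9]
ft_force: [-0.7, 0.2, -0.7]
finger_gap: 42.8
grip_force: 0.0
```

```bash
python3 - <<'E'
from h import *
print(r.sense()["tool_pos"],r.sense()["finger_gap"])
s=show("wrist",name="w2.png")
print(P(s,[[644,214,79],[644,214,0],[513.4,132.5,75]]).round(0))
E
```

```text
[547.57996305 140.39611465 178.06076334] 42.848118920387265
[[202.  48.]
 [234.  63.]
 [327. 300.]]
```

View pics/w2.png

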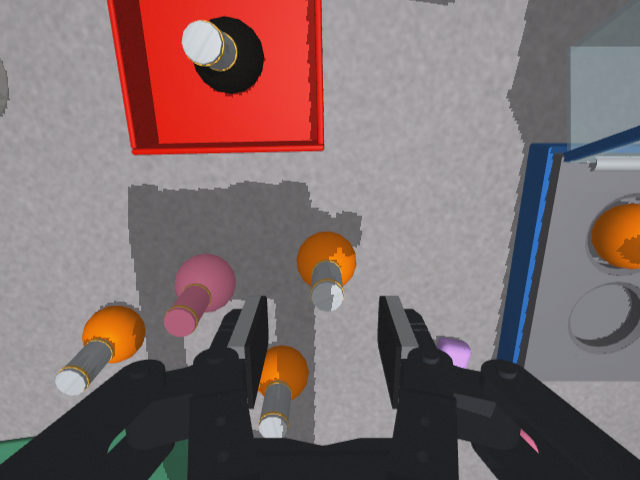

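The faulty lamp stands in the box. Lamp A's cap top is at (328,298), matching the predicted (327,300). Grip A.

>>> step_arm(targets=[[[-20,-6,-10,0,0,0],[-40,-11,-25,0,0,0],[-40,-11,-45,0,0,0],[-40,-11,-70,0,0,0],[-40,-11,-90,0,0,0],[-40,-11,-105,0,0,0],[-40,-11,-113,0,0,0],[-40,-11,-116,0,0,0],[-40,-11,-116,0,0,0],[-40,-11,-116,0,0,0]]])

```text
time: 9.5
tool_pos: [514.6, 132.7, 64.4]
tcp_rot: [-180.0, -0.1, 8.0]
ft_force: [-0.4, -0.1, -0.6]
finger_gap: 42.4
grip_force: 0.0
```

>>> step_arm(targets=[[[0,0,0,0,0,0],[0,0,0,0,0,0],[0,0,0,0,0,0],[0,0,0,0,0,0],[0,0,0,0,0,0],[0,0,0,0,0,0],[0,0,5,0,0,0],[0,0,15,0,0,0],[0,0,30,0,0,0],[0,0,55,0,0,0],[0,0,85,0,0,0],[0,0,120,0,0,0]]], fingers=1)

```text
time: 10.5
tool_pos: [512.1, 132.2, 183.5]
tcp_rot: [180.0, 0.2, 7.9]
ft_force: [1.0, 0.0, -0.9]
finger_gap: 19.5
grip_force: 24.5
```

>>> step_arm(targets=[[[0,-20,0,0,0,0],[1,-58,0,0,0,0],[2,-96,0,0,0,0],[3,-134,0,0,0,0],[4,-172,0,0,0,0],[5,-210,0,0,0,0],[6,-248,0,0,0,0],[7,-286,0,0,0,0],[8,-318,0,0,0,0],[8,-336,0,0,0,0],[8,-336,-10,0,0,0],[8,-336,-30,0,0,0]]])

```text
time: 11.5
tool_pos: [523.1, -205.5, 156.2]
tcp_rot: [179.8, -0.3, 7.8]
ft_force: [0.4, -0.3, 0.2]
finger_gap: 19.0
grip_force: 24.6
```

>>> step_arm(targets=[[[0,0,-15,0,0,0],[0,0,-30,0,0,0],[0,0,-42,0,0,0],[0,0,-51,0,0,0],[0,0,-58,0,0,0],[0,0,-63,0,0,0],[0,0,-67,0,0,0],[0,0,-69,0,0,0],[0,0,-69,0,0,0],[0,0,-69,0,0,0]]])

```text
time: 12.33
tool_pos: [522.0, -203.8, 84.9]
tcp_rot: [180.0, -0.1, 8.0]
ft_force: [-0.2, -0.2, -0.7]
finger_gap: 19.4
grip_force: 24.7
```

>>> step_arm(targets=[[[0,0,0,0,0,0],[0,0,0,0,0,0],[0,0,0,0,0,0],[0,0,0,0,0,0],[0,0,5,0,0,0],[0,0,15,0,0,0],[0,0,35,0,0,0],[0,0,60,0,0,0],[0,0,85,0,0,0],[-15,15,100,0,0,0],[-35,40,100,0,0,0],[-50,60,100,0,0,0]]], fingers=0)

```text
time: 13.33
tool_pos: [471.8, -143.3, 187.0]
tcp_rot: [179.9, -0.2, 7.9]
ft_force: [-0.1, 1.5, 0.7]
finger_gap: 42.7
grip_force: 0.0
```

```bash
python3 - <<'E'
from h import *
print(r.sense()["tool_pos"],r.sense()["finger_gap"])
s=show("wrist",name="w3.png")
print(P(s,[[521.5,-203.2,95],[521.5,-203.2,20]]).round(0))
s=vision.snapshot("top")
for b in blobs(s["img"],172,12,130,80):
    if 40<b[1]<2500: print(b[1],b[2],b[3],B(s,b[2],15).round(1))
E
```

```text
[ 471.78850313 -143.33821068  187.00520471] 42.71297555625327
[[447. 181.]
 [416. 163.]]
1792 [238. 221.] 30.2 [646.3 217.2  15. ]
109 [343.9 246.6] 7.7 [570.1 -68.9  15. ]
103 [211.3 301.7] 7.5 [429.6 291.1  15. ]
99 [261.8 307.7] 7.5 [410.6 155.7  15. ]
```

View pics/w3.png

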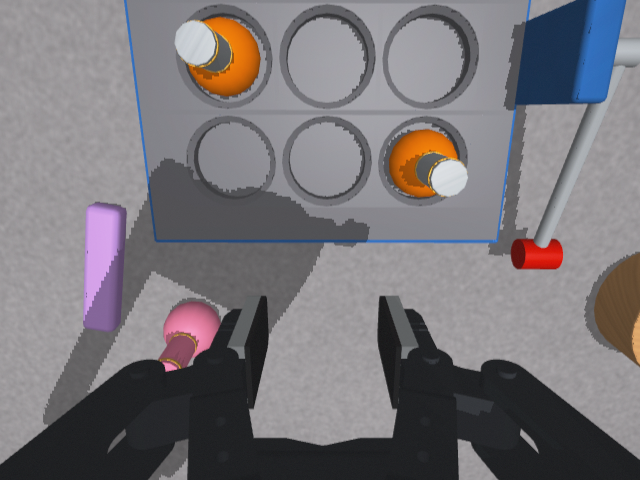

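Lamp A is seated in pocket2, with its cap at (449,177), as predicted. Next is lamp B at (410.5,156).

>>> step_arm(targets=[[[-4,20,0,0,0,0],[-12,58,0,0,0,0],[-20,96,0,0,0,0],[-28,134,0,0,0,0],[-36,172,0,0,0,0],[-44,210,0,0,0,0],[-52,248,0,0,0,0],[-58,282,0,0,0,0],[-61,299.5,-15,0,0,0],[-61,299.5,-35,0,0,0],[-61,299.5,-55,0,0,0],[-61,299.5,-60,0,0,0]]])

```text
time: 14.43
tool_pos: [409.2, 156.0, 122.1]
tcp_rot: [180.0, 0.2, 8.0]
ft_force: [-0.8, 0.2, -0.9]
finger_gap: 42.5
grip_force: 0.0
```

>>> step_arm(targets=[[[0,0,-20,0,0,0],[0,0,-40,0,0,0],[0,0,-52,0,0,0],[0,0,-59,0,0,0],[0,0,-61,0,0,0],[0,0,-61,0,0,0],[0,0,-61,0,0,0]]])

```text
time: 15.02
tool_pos: [411.5, 156.0, 64.5]
tcp_rot: [-180.0, -0.1, 7.9]
ft_force: [0.3, 0.3, 1.1]
finger_gap: 42.6
grip_force: 0.0
```

>>> step_arm(targets=[[[0,0,0,0,0,0],[0,0,0,0,0,0],[0,0,0,0,0,0],[0,0,0,0,0,0],[0,0,0,0,0,0],[0,0,0,0,0,0],[0,0,5,0,0,0],[0,0,15,0,0,0],[0,0,30,0,0,0],[0,0,55,0,0,0],[0,0,85,0,0,0],[0,0,120,0,0,0]]], fingers=1)

```text
time: 16.02
tool_pos: [409.2, 155.7, 183.8]
tcp_rot: [180.0, 0.2, 8.0]
ft_force: [0.5, -0.2, -0.6]
finger_gap: 19.6
grip_force: 24.5
```

>>> step_arm(targets=[[[7,-20,0,0,0,0],[19,-55,0,0,0,0],[31,-90,0,0,0,0],[43,-125,0,0,0,0],[55,-160,0,0,0,0],[67,-195,0,0,0,0],[79,-230,0,0,0,0],[91,-265,0,0,0,0],[99,-287,0,0,0,0],[102,-296,-5,0,0,0],[102,-296,-15,0,0,0],[102,-296,-30,0,0,0]]])

```text
time: 17.02
tool_pos: [513.1, -139.9, 153.9]
tcp_rot: [180.0, -0.1, 7.9]
ft_force: [-0.4, 1.0, -0.6]
finger_gap: 19.4
grip_force: 24.6
```

>>> step_arm(targets=[[[0,0,-15,0,0,0],[0,0,-30,0,0,0],[0,0,-42,0,0,0],[0,0,-51,0,0,0],[0,0,-58,0,0,0],[0,0,-63,0,0,0],[0,0,-67,0,0,0],[0,0,-69,0,0,0],[0,0,-69,0,0,0],[0,0,-69,0,0,0]]])

```text
time: 17.85
tool_pos: [513.0, -140.2, 84.9]
tcp_rot: [180.0, -0.0, 7.9]
ft_force: [0.6, -0.0, 0.6]
finger_gap: 18.9
grip_force: 24.6
```

>>> step_arm(targets=[[[0,0,0,0,0,0],[0,0,0,0,0,0],[0,0,0,0,0,0],[0,0,0,0,0,0],[0,0,5,0,0,0],[0,0,15,0,0,0],[0,0,35,0,0,0],[0,0,60,0,0,0],[0,0,85,0,0,0],[-15,15,100,0,0,0],[-35,40,100,0,0,0],[-50,60,100,0,0,0]]], fingers=0)

```text
time: 18.85
tool_pos: [462.8, -79.7, 187.0]
tcp_rot: [179.9, -0.2, 7.9]
ft_force: [0.1, 0.4, -0.9]
finger_gap: 42.7
grip_force: 0.0
```

```bash
python3 - <<'E'
from h import *
print(r.sense()["tool_pos"],r.sense()["finger_gap"])
s=vision.snapshot("wrist")
print("pred",P(s,[[512.7,-139.9,95],[512.7,-139.9,36],[521.5,-203.2,36]]).round(0))
for b in blobs(s["img"],5,18,130,80,400): print(b)
s=vision.snapshot("top")
for b in blobs(s["img"],172,12,130,80):
    if 40<b[1]<2500: print(b[1],b[2],b[3],B(s,b[2],15).round(1))
E
```

```text
[462.79903679 -79.6748427  186.9511931 ] 42.68328819902201
pred [[448. 181.]
 [422. 166.]
 [517. 166.]]
(array([326.6,  62.7]), 2713, array([327. ,  55.6]), 39.6, array([292,  16,  72,  80], dtype=int32))
(array([417.4, 159. ]), 2425, array([423.8, 162.3]), 35.1, array([390, 129,  69,  69], dtype=int32))
(array([513.7, 160.5]), 2916, array([520.1, 162.3]), 37.7, array([484, 129,  73,  68], dtype=int32))
1788 [238. 221.] 30.2 [646.3 217.2  15. ]
102 [343.9 246.6] 7.7 [570.1 -68.9  15. ]
54 [393.5 261.5] 7.1 [ 526.8 -202.    15. ]
58 [430.7 281.7] 5.0 [ 470.1 -300.5   15. ]
102 [211.5 301.8] 7.3 [429.3 290.6  15. ]
```

>>> step_arm(targets=[[[-2,20,0,0,0,0],[-5,58,0,0,0,0],[-9,97,0,0,0,0],[-12,136,0,0,0,0],[-16,175,0,0,0,0],[-19,214,0,0,0,0],[-23,253,0,0,0,0],[-26,292,0,0,0,0],[-30,330,0,0,0,0],[-32,358,0,0,0,0],[-33.5,370.8,-10,0,0,0],[-33.5,370.8,-30,0,0,0]]])

```text
time: 19.95
tool_pos: [430.8, 294.4, 157.2]
tcp_rot: [-179.8, -0.3, 8.1]
ft_force: [1.8, -0.0, 0.0]
finger_gap: 42.8
grip_force: 0.0
```

>>> step_arm(targets=[[[0,0,-25,0,0,0],[0,0,-50,0,0,0],[0,0,-70,0,0,0],[0,0,-83,0,0,0],[0,0,-89,0,0,0],[0,0,-91,0,0,0],[0,0,-91,0,0,0],[0,0,-91,0,0,0]]])

```text
time: 20.62
tool_pos: [430.0, 290.9, 64.4]
tcp_rot: [-180.0, -0.1, 7.9]
ft_force: [0.1, -0.3, -0.3]
finger_gap: 42.6
grip_force: 0.0
```

>>> step_arm(targets=[[[0,0,0,0,0,0],[0,0,0,0,0,0],[0,0,0,0,0,0],[0,0,0,0,0,0],[0,0,0,0,0,0],[0,0,0,0,0,0],[0,0,5,0,0,0],[0,0,15,0,0,0],[0,0,30,0,0,0],[0,0,55,0,0,0],[0,0,85,0,0,0],[0,0,120,0,0,0]]], fingers=1)

```text
time: 21.62
tool_pos: [427.8, 290.1, 183.6]
tcp_rot: [179.9, 0.2, 8.0]
ft_force: [0.8, 0.5, -0.9]
finger_gap: 19.0
grip_force: 25.3
```

>>> step_arm(targets=[[[4,-20,0,0,0,0],[12,-58,0,0,0,0],[20,-97,0,0,0,0],[28,-136,0,0,0,0],[36,-175,0,0,0,0],[44,-214,0,0,0,0],[52,-253,0,0,0,0],[60,-292,0,0,0,0],[67,-330,0,0,0,0],[73,-358,0,0,0,0],[74.6,-367.3,-10,0,0,0],[74.6,-367.3,-30,0,0,0]]])

```text
time: 22.62
tool_pos: [505.8, -79.5, 156.2]
tcp_rot: [179.9, -0.3, 7.8]
ft_force: [0.5, -0.0, -1.2]
finger_gap: 19.1
grip_force: 25.3
```

>>> step_arm(targets=[[[0,0,-15,0,0,0],[0,0,-30,0,0,0],[0,0,-42,0,0,0],[0,0,-51,0,0,0],[0,0,-58,0,0,0],[0,0,-63,0,0,0],[0,0,-67,0,0,0],[0,0,-69,0,0,0],[0,0,-69,0,0,0],[0,0,-69,0,0,0]]])

```text
time: 23.45
tool_pos: [504.1, -76.6, 84.9]
tcp_rot: [180.0, -0.1, 8.0]
ft_force: [-0.1, -0.0, -0.5]
finger_gap: 19.2
grip_force: 25.3
```

>>> step_arm(targets=[[[0,0,0,0,0,0],[0,0,0,0,0,0],[0,0,0,0,0,0],[0,0,0,0,0,0],[0,0,5,0,0,0],[0,0,15,0,0,0],[0,0,35,0,0,0],[0,0,60,0,0,0],[0,0,85,0,0,0],[-15,-15,100,0,0,0],[-40,-35,100,0,0,0],[-65,-60,100,0,0,0]]], fingers=0)

```text
time: 24.45
tool_pos: [439.4, -136.7, 187.1]
tcp_rot: [179.9, -0.2, 8.1]
ft_force: [-0.5, -0.6, -0.2]
finger_gap: 43.1
grip_force: 0.0
```

```bash
python3 - <<'E'
from h import *
print(r.sense()["tool_pos"],r.sense()["finger_gap"])
s=show("wrist",name="w4.png")
s=vision.snapshot("top")
for b in blobs(s["img"],172,12,130,80):
    if 40<b[1]<2500: print(b[1],b[2],b[3],B(s,b[2],15).round(1),B(s,b[2],34).round(1))
E
```

```text
[ 439.40414837 -136.72092222  187.1252712 ] 43.06816588629138
1792 [238. 221.] 30.2 [646.3 217.2  15. ] [644.  214.6  34. ]
108 [343.8 246.8] 7.8 [569.6 -68.6  15. ] [568.2 -67.9  34. ]
101 [395.3 263.5] 7.7 [ 521.3 -206.7   15. ] [ 520.4 -204.3   34. ]
41 [368.5 265. ] 6.1 [ 518.8 -134.1   15. ] [ 518.  -132.6   34. ]
109 [347.6 270.9] 7.7 [504.2 -77.2  15. ] [503.5 -76.4  34. ]
45 [431.4 281.5] 4.6 [ 470.6 -302.4   15. ] [ 470.3 -298.9   34. ]
```

View pics/w4.png

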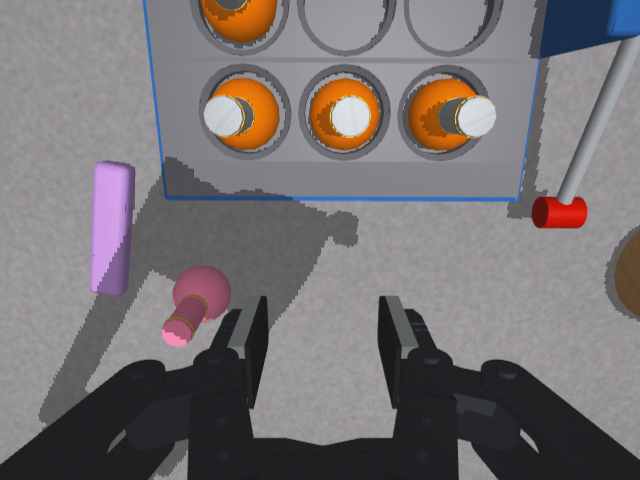

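All four orange lamps are seated: caps at (225,115), (350,116) and (475,116), plus pocket3's lamp. Knob is at (559,213). Now pinch the knob by its ends and lift.

>>> step_arm(targets=[[[4,-30,0,0,0,0],[10,-65,0,0,0,0],[16,-100,0,0,0,0],[21,-135,0,0,0,0],[24,-162.5,-10,0,0,0],[24,-162.5,-35,0,0,0],[24,-162.5,-60,0,0,0],[24,-162.5,-80,0,0,0],[24,-162.5,-90,0,0,0],[24,-162.5,-90,0,0,0]]])

```text
time: 25.38
tool_pos: [461.4, -297.8, 92.0]
tcp_rot: [-179.8, 0.2, 8.0]
ft_force: [-0.2, -0.1, -0.7]
finger_gap: 42.7
grip_force: 0.0
```

>>> step_arm(targets=[[[0,0,-12,0,0,0],[0,0,-24,0,0,0],[0,0,-36,0,0,0],[0,0,-46,0,0,0],[0,0,-52,0,0,0],[0,0,-56,0,0,0],[0,0,-56,0,0,0],[0,0,-56,0,0,0]]])

```text
time: 26.05
tool_pos: [462.7, -299.0, 38.3]
tcp_rot: [-180.0, 0.0, 8.0]
ft_force: [0.4, -0.2, 0.2]
finger_gap: 42.9
grip_force: 0.0
```

>>> step_arm(targets=[[[0,0,0,0,0,0],[0,0,0,0,0,0],[0,0,0,0,0,0],[0,0,0,0,0,0],[0,0,0,0,0,0],[0,0,0,0,0,0]]], fingers=1, newtons=30)

```text
time: 26.55
tool_pos: [463.0, -299.0, 39.0]
tcp_rot: [180.0, -0.0, 8.0]
ft_force: [-1.2, 4.3, 5.7]
finger_gap: 25.4
grip_force: 33.9
```

>>> step_arm(targets=[[[-1,0,3,0,0,0],[-3,0,8,0,0,0],[-4,0,13,0,0,0],[-5,-1,18,0,0,0],[-6,-1,23,0,0,0],[-7,-1,28,0,0,0],[-7,-1,33,0,0,0],[-8,-1,38,0,0,0],[-8,-1,43,0,0,0],[-8,-1,48,0,0,0],[-8,-1,53,0,0,0],[-7,-1,58,0,0,0]]])

```text
time: 27.55
tool_pos: [455.0, -300.0, 96.5]
tcp_rot: [-180.0, 0.1, 7.9]
ft_force: [-2.1, 0.2, -3.2]
finger_gap: 25.4
grip_force: 29.7
```

>>> step_arm(targets=[[[0,0,4,0,0,0],[1,0,8,0,0,0],[2,0,12,0,0,0],[3,0,16,0,0,0],[4,0,20,0,0,0],[5,0,24,0,0,0],[5,0,27,0,0,0],[6,0,30,0,0,0],[6,0,32,0,0,0],[7,0,33,0,0,0],[7,0,34,0,0,0],[7,0,34,0,0,0]]])

```text
time: 28.55
tool_pos: [463.0, -299.0, 130.8]
tcp_rot: [-179.9, -0.0, 8.0]
ft_force: [-1.7, 7.1, 0.5]
finger_gap: 25.2
grip_force: 30.4
```

>>> step_arm(targets=[[[0,0,0,0,0,0],[0,0,0,0,0,0],[0,0,0,0,0,0],[0,0,0,0,0,0],[0,0,10,0,0,0],[0,0,30,0,0,0],[-5,-10,60,0,0,0],[-20,-40,90,0,0,0],[-45,-75,110,0,0,0],[-70,-105,110,0,0,0],[-95,-135,110,0,0,0],[-95,-135,110,0,0,0]]], fingers=0)

```text
time: 29.55
tool_pos: [363.6, -440.3, 242.4]
tcp_rot: [179.7, 0.1, 7.7]
ft_force: [-0.1, 1.1, -0.8]
finger_gap: 42.7
grip_force: 0.0
```

```bash
python3 - <<'E'
from h import *
print(r.sense()["tool_pos"],r.sense()["time"])
s=show("scene",(150,150,480,400),2.4,"s2.png")
s=vision.snapshot("top")
for b in blobs(s["img"],172,12,130,80):
    if 40<b[1]<2500: print(b[1],b[2],b[3],B(s,b[2],126).round(1))
E
```

```text
[ 363.55635881 -440.31085096  242.38762789] 29.55
1791 [238. 221.] 30.2 [632.8 202.1 126. ]
69 [437.9 281.3] 5.4 [ 469.2 -298.6  126. ]
```

View pics/s2.png

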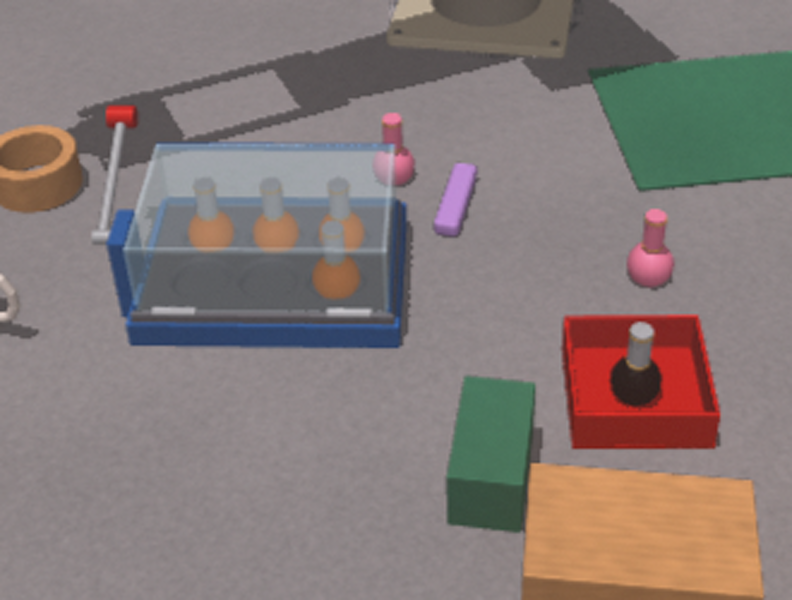

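The lid is shut, the knob is back at its starting pixel (437.9,281.3), all four orange lamps are upright and the faulty one is in the box.

>>> step_arm(targets=[[[0,0,0,0,0,0],[0,0,0,0,0,0],[0,0,0,0,0,0],[0,0,0,0,0,0],[0,0,0,0,0,0],[0,0,0,0,0,0]]])

```text
time: 30.15
tool_pos: [368.1, -434.5, 240.2]
tcp_rot: [-180.0, 0.0, 8.0]
ft_force: [0.3, -0.3, 0.2]
finger_gap: 42.5
grip_force: 0.0
```

```bash
python3 -c "
from bench import r
print(r.hand_in())"
```

```text
the job is handed in; nothing more can be done
None
```

I handed the job in at about 30 s with no verdict returned; the last pictures show the faulty lamp in the returns box, all four orange lamps upright in their own dimples, the lid shut and the lever up.

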